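# Put the spare battens away in the empty bays of the offcut rack

## Robot

A 7-joint arm with a two-finger parallel gripper is mounted at the origin on the work surface. World frame = base frame: x ahead of the robot, y to its left, z up, the work surface at z = 0. Lengths are in mm, angles in rad, forces in N, time in s.
With the tool pointing down it reaches from about 400 to 875 mm from the base axis. Payload 4.4 kg.
Tool frame: the origin (TCP) lies on the centre line of the jaws, within the pads' length; the fingertips stand 14 mm ahead of it and the grasp point (between the pads) lies 5 mm behind it (tips_ahead is the distance from the TCP to the fingertips, in mm); z points along the fingers, y is the line along which they close (so a half turn about z gives the same grasp; the last joint's range is limited). The gripper opens to 85 mm and grips with 20 to 120 N. Pads are 22 mm wide; open, the fingers measure 114 mm over their backs; the gripper's body (76 mm by 85 mm) begins 54 mm behind the grasp point. The pads swing forward as they close: fully open they stand 13 mm farther back than shut.
Start: joints at [-1.361, 0.628, 0.038, 1.517, -0.027, 0.996, -0.02], TCP at [176.981, 625.456, 217.813] pointing down, gripper open.
Joint ranges: [-3.06, 3.06], [-0.37, 2.12], [-1.25, 1.32], [0.18, 2.47], [-1.1, 4.24], [0.23, 1.98], [-2.94, 2.94]. Speed limits (rad/s): [2.57, 2.57, 3.14, 3.14, 3.14, 3.14, 3.14].

## Interface

Orientations are given as [roll, pitch, yaw] about the fixed x, y, z axes, in that order (R = Rz(yaw) Ry(pitch) Rx(roll)).
In Python, from cell import * gives the robot as it stands.
- The arm moves only by the tool move_arm, never from a script. Its argument "rows" is text: rows parted by semicolons, each of 7 numbers parted by spaces: the shift along the tool's x, y, z scaled (see below), then the turn, a rotation vector about the tool's x, y, z scaled (see below), then the closure, from -1 (fully open) to 1 (shut). A call has 1 to 12 rows; each row is the pose to reach, as a shift and turn from the pose commanded when the call began, along the tool's axes at that moment; what a row does not reach only later rows make up. The controller multiplies each number of a shift by 0.3 m and each number of a turn by pi/2 rad. A row lasts 1/12 s, in which the tool goes at most 41.7 mm and 7.16 degrees, less where a joint would pass 70% of its speed; a pose out of reach is approached as far as the arm can. A call with a number of a shift or a turn outside -1 to 1 is refused whole. A call with a gripper value outside its range is refused whole. The fingers move at their own pace and stop on an object; the grip force is fixed at half the most. Time passes only in rows, so rows that repeat a pose let the fingers close. It gives the time, the measured TCP pose, the force, the opening and the grip force at its end, in the units of the state.
- read_state(): the state, without advancing time (a new reading comes with each control period).
- get_image(name): name is "scene" or "top" or "wrist"; returns a dict with "img" (384x512x3 uint8, red, green, blue), "vfov" (degrees; the focal length in pixels is half the picture's height over the tangent of half this angle, whatever the lens; pixels are square), "cx", "cy" (the principal point, pixels), "extrinsics" (4x4, takes a point from camera to world coordinates); the wrist camera has in their place "T_tool_cam" (4x4, takes a point from camera to tool coordinates, whose origin is the TCP and whose axes are the flange's). Camera axes: x right, y up, looking along -z (the intrinsics and any distortion apply to the point x, -y, -z); pixel columns grow to the right and rows downward; lengths in mm; the calibration is good to about 2 mm. A picture is of the moment at which its call begins: read the wrist's pose just before it. There is no depth.
- finish_job(): hands the job in; it is judged then, once.
The state is a dict: "clock": time; "qpos": joint angles; "qd": joint speeds; "tau": joint torques, N m; "eef_pos": TCP position; "tool_rot": TCP orientation; "force": force on the tool from outside, world axes, zero at the start; "torque": the same for the moment, N m; "width": finger opening in mm; "gripper_force": force on a finger pad.
Only numpy, scipy, OpenCV 4.12 (cv2) and the standard library are available. Lean on these libraries where they do the work, as an engineer would, in place of code of your own. Each camera call takes 0.05 s, during which the arm holds its last target. There are 200 camera calls.

## Task

Two of the four bays under the low shelf already hold a batten. Slide the two spare battens lengthwise under the shelf into the two empty bays, one in each, until each is fully home against the back strip, and let go; do not ram the rack, and leave the stored battens, the tin, the brush and the jar alone.

Things in the scene. Friction and masses are not known exactly. Their poses are not given: they have to be found in the camera images.
- rack: low wooden rack fixed on the bench, 110 mm deep (x), 420 wide (y); shelf board from 58 to 73 mm height; under it four bays, 90 mm pitch, each 52 wide, 100 deep, on a 6 mm floor (52 mm clear height), open only at the front (-x, to the robot), back strip 25 mm high behind. Flat boards fixed on the shelf's back half, 32 mm high. Origin on the bench under the rack's middle; front edge at x = -55 mm
- spare_1: spare square wooden batten, 160 x 40 x 40 mm, about 0.15 kg, same wood as the rest; origin at the centre of its underside, x along its length, z up; both ends are alike. Lies on the bench to one side in front of the rack
- spare_2: spare square wooden batten, 160 x 40 x 40 mm, about 0.15 kg, same wood as the rest; origin at the centre of its underside, x along its length, z up; both ends are alike. Lies on the bench to the other side
- stock_1: batten already stored in one of the bays: square wooden batten, 160 x 40 x 40 mm, about 0.15 kg, same wood as the rest; origin at the centre of its underside, x along its length, z up; both ends are alike. Its front end stands about 60 mm out of the bay
- stock_2: second batten already stored in another bay, the same size and placing as stock_1
- tin: paint tin, 84 mm diameter, 100 mm high, standing on the bench at the left; origin under its centre (bystander)
- jar: small glass jar, 56 mm diameter, 70 mm high, standing on the rack's shelf at the back; origin under its centre (bystander)
- brush: paint brush lying on the bench at the right; origin under its middle (bystander)
- spare_1_mid (a point): centre of spare_1, 20 mm above its underside
- spare_2_mid (a point): centre of spare_2, 20 mm above its underside
- bay_0 (a point): back of bay 0 (counted 0 to 3 from the left as the robot sees them, +y first): mid-width, on the bay's floor (6 mm above the bench), at the back strip's inner face; axes as the rack's; the mouth lies 100 mm along -x. A batten fully home has its centre 80 mm along -x from here
- bay_1 (a point): back of bay 1 (counted 0 to 3 from the left as the robot sees them, +y first): mid-width, on the bay's floor (6 mm above the bench), at the back strip's inner face; axes as the rack's; the mouth lies 100 mm along -x. A batten fully home has its centre 80 mm along -x from here
- bay_2 (a point): back of bay 2 (counted 0 to 3 from the left as the robot sees them, +y first): mid-width, on the bay's floor (6 mm above the bench), at the back strip's inner face; axes as the rack's; the mouth lies 100 mm along -x. A batten fully home has its centre 80 mm along -x from here
- bay_3 (a point): back of bay 3 (counted 0 to 3 from the left as the robot sees them, +y first): mid-width, on the bay's floor (6 mm above the bench), at the back strip's inner face; axes as the rack's; the mouth lies 100 mm along -x. A batten fully home has its centre 80 mm along -x from here

How it is judged (in metres and radians):
On the way, in this order (a step that is already met when the one before it is completed fails the run):
1. one spare batten lies in an empty bay, fully home: its inner end within 8 mm of the back strip ((((y of spare_1_mid in the frame of bay_0 between -0.015 and 0.015 m or y of spare_1_mid in the frame of bay_1 between -0.015 and 0.015 m or y of spare_1_mid in the frame of bay_2 between -0.015 and 0.015 m or y of spare_1_mid in the frame of bay_3 between -0.015 and 0.015 m) and x of spare_1_mid in the frame of bay_0 between -0.088 and -0.07 m and z of spare_1_mid in the frame of bay_0 between 0.015 and 0.025 m and angle between the x axis of spare_1 and the x axis of rack, either way round below 0.09 rad) or ((y of spare_2_mid in the frame of bay_0 between -0.015 and 0.015 m or y of spare_2_mid in the frame of bay_1 between -0.015 and 0.015 m or y of spare_2_mid in the frame of bay_2 between -0.015 and 0.015 m or y of spare_2_mid in the frame of bay_3 between -0.015 and 0.015 m) and x of spare_2_mid in the frame of bay_0 between -0.088 and -0.07 m and z of spare_2_mid in the frame of bay_0 between 0.015 and 0.025 m and angle between the x axis of spare_2 and the x axis of rack, either way round below 0.09 rad))), for 0.2 s.
2. the other spare batten is fully home in the other empty bay as well ((y of spare_1_mid in the frame of bay_0 between -0.015 and 0.015 m or y of spare_1_mid in the frame of bay_1 between -0.015 and 0.015 m or y of spare_1_mid in the frame of bay_2 between -0.015 and 0.015 m or y of spare_1_mid in the frame of bay_3 between -0.015 and 0.015 m) and x of spare_1_mid in the frame of bay_0 between -0.088 and -0.07 m and z of spare_1_mid in the frame of bay_0 between 0.015 and 0.025 m and angle between the x axis of each of spare_1, spare_2 and the x axis of rack, either way round below 0.09 rad and (y of spare_2_mid in the frame of bay_0 between -0.015 and 0.015 m or y of spare_2_mid in the frame of bay_1 between -0.015 and 0.015 m or y of spare_2_mid in the frame of bay_2 between -0.015 and 0.015 m or y of spare_2_mid in the frame of bay_3 between -0.015 and 0.015 m) and x of spare_2_mid in the frame of bay_0 between -0.088 and -0.07 m and z of spare_2_mid in the frame of bay_0 between 0.015 and 0.025 m), for 0.2 s.
At the end, for the whole second after the job is handed in: Each spare batten lies in its own bay, flat on the bay's floor (height within 5 mm), in line with the bay (within 5 degrees), its inner end within 8 mm of the back strip, released and at rest (all of step 2 and linear speed of each of spare_1, spare_2 below 0.01 m/s); the robot touches nothing.
It fails at once if a stored batten is moved by more than 15 mm (distance of any of stock_1, stock_2 from where it was at the start of the episode above 0.015 m).
It fails at once if the tin, the brush or the jar is moved by more than 20 mm (distance of any of tin, brush, jar from where it was at the start of the episode above 0.02 m).
It fails at once if a spare batten is pressed against the rack with more than 40 N (contact force between any of spare_1, spare_2 and rack above 40 N).
It also fails if it takes over 51 s, if anything falls off the work surface, if the arm or the gripper's body presses on something with over 40 N, if the wrist force passes 120 N, or if a joint passes its speed limit or range.

## Working session

There is one attempt and no reset: what is moved stays moved. The work goes in short steps, Python scripts to look and compute and a tool call to move; the robot and the scene stay as the last step left them, time stands still between calls to the robot, and variables do not carry over. Pictures are saved under pics/ and viewed, at most 10 in all, crops included, and the job is handed in when it is done.

Besides the shell and the picture viewer there is one more tool, called by a JSON object that holds its "method" and its "body". move_arm: Moves the arm, as the interface text tells. Its arguments: {"type":"object","properties":{"rows":{"type":"string"}},"required":["rows"]}

```bash
ls; mkdir -p pics; python3 - <<'E'
from cell import *
import cv2,pickle
s=read_state();print(s)
d={}
for n in("scene","top"):
    g=get_image(n);d[n]=g;cv2.imwrite(f"pics/{n}0.png",cv2.resize(g["img"][:,:,::-1],(800,600),interpolation=cv2.INTER_CUBIC))
    print({k:v for k,v in g.items() if k!="img"})
g=get_image("wrist");print({k:v for k,v in g.items() if k!="img"})
pickle.dump(d,open("d0.pkl","wb"))
E
```

```text
pics
{'clock': 0.0, 'qpos': array([-1.36081679,  0.62932329,  0.03845556,  1.51838278, -0.02701414,
        0.99628157, -0.01997078]), 'qd': array([-1.89495684e-03,  1.96391892e-05, -8.76257888e-04,  1.18021616e-03,
        3.56206022e-05, -4.55696028e-04,  1.27829065e-03]), 'tau': array([-3.22351871e-04, -5.63394642e+01,  1.22665353e+00, -1.93444330e+01,
        1.10464194e-02,  1.03671962e-02,  9.26636432e-06]), 'eef_pos': array([176.79219187, 624.81932755, 216.8994235 ]), 'tool_rot': array([-3.13971609e+00,  1.99053373e-05,  2.86582333e+00]), 'force': array([ 0.73786292,  0.06504336, -0.16640618]), 'torque': array([-0.04209115, -0.02580719,  0.01702465]), 'gripper_force': 0.0, 'width': 85.44092900497559}
{'vfov': 53.24354023764494, 'cx': 260.08521494001394, 'cy': 189.41874474474648, 'extrinsics': array([[ 1.21772864e-01, -7.91821627e-01,  5.98489667e-01,
         1.21016649e+03],
       [ 9.92518989e-01,  1.02487046e-01, -6.63510537e-02,
        -7.95158664e+01],
       [-8.79923864e-03,  6.02092117e-01,  7.98378141e-01,
         8.62097945e+02],
       [ 0.00000000e+00,  0.000000
[... 222 characters left out ...]
12e+02],
       [-9.99247646e-01, -3.73590738e-02,  1.04135669e-02,
         4.33041188e+00],
       [ 2.11434441e-03,  2.15631882e-01,  9.76472437e-01,
         1.46548890e+03],
       [ 0.00000000e+00,  0.00000000e+00,  0.00000000e+00,
         1.00000000e+00]])}
{'vfov': 65.36310005520555, 'cx': 254.5931596827792, 'cy': 188.73861116254858, 'T_tool_cam': array([[ 7.48564810e-04,  9.50091235e-01,  3.11971289e-01,
         8.00440270e+01],
       [ 9.99999707e-01, -6.60888797e-04, -3.86766161e-04,
         7.49628851e-01],
       [-1.61284809e-04,  3.11971487e-01, -9.50091451e-01,
        -1.54616358e+02],
       [ 0.00000000e+00,  0.00000000e+00,  0.00000000e+00,
         1.00000000e+00]])}
```

View pics/scene0.png

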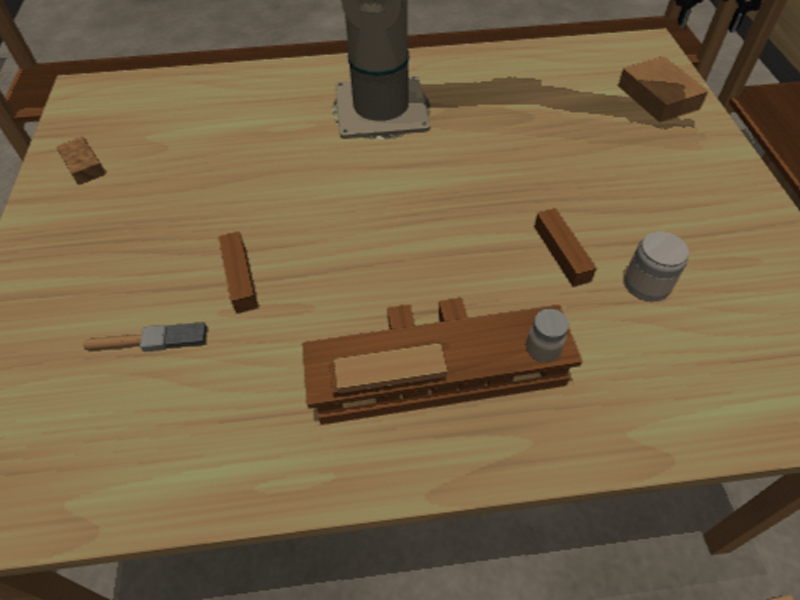

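View pics/top0.png

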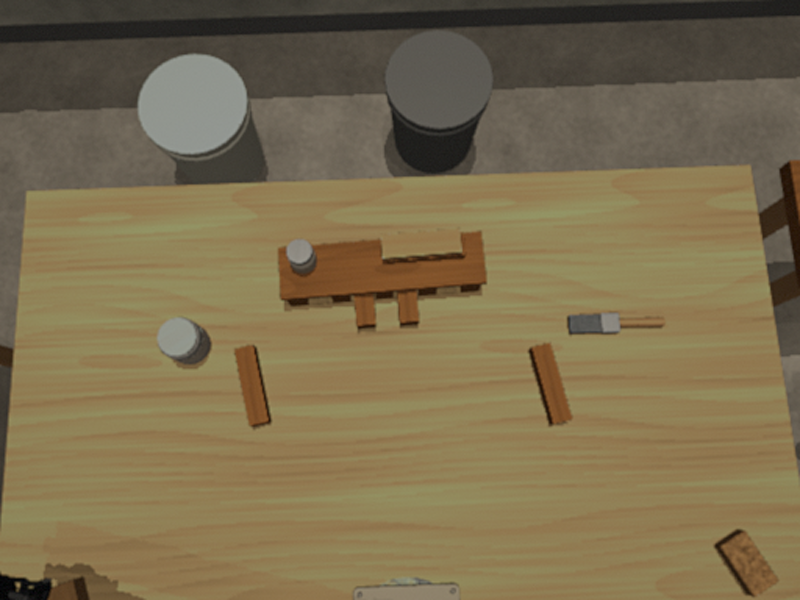

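The shelf holds battens in bays 1 and 2 (top view, pixels (365,310) and (408,307)). Bays 0 and 3 are empty. The spares lie at about (252,386) and (551,384), the tin at (182,340), the brush at (615,323) and the jar at (300,255).

```bash
cat > h.py <<'E'
import numpy as np,cv2
from scipy.spatial.transform import Rotation as R
def ray(g,uv,T=None):
    T=g["extrinsics"] if T is None else T
    f=g["img"].shape[0]/2/np.tan(np.radians(g["vfov"]/2))
    d=np.array([(uv[0]-g["cx"])/f,-(uv[1]-g["cy"])/f,-1]);return T[:3,3],T[:3,:3]@d
def onz(g,uv,z,T=None):
    o,d=ray(g,uv,T);return o+d*(z-o[2])/d[2]
def tri(*rs):
    A=0;b=0
    for o,d in rs:
        d=d/np.linalg.norm(d);P=np.eye(3)-np.outer(d,d);A=A+P;b=b+P@o
    return np.linalg.solve(A,b)
def wristT(g,s):
    T=np.eye(4);T[:3,:3]=R.from_euler("xyz",s["tool_rot"]).as_matrix();T[:3,3]=s["eef_pos"];return T@g["T_tool_cam"]
def rel(s,p,yaw):
    "row numbers to go to p,yaw (tool down) from commanded ~ measured pose s"
    Rc=R.from_euler("xyz",s["tool_rot"]);Rt=R.from_euler("xyz",[np.pi,0,yaw])
    return np.round(Rc.inv().apply(np.array(p)-s["eef_pos"])/300,4),np.round((Rc.inv()*Rt).as_rotvec()/(np.pi/2),4)
E
python3 - <<'E'
import pickle,sys;from h import *
from cell import *
d=pickle.load(open("d0.pkl","rb"));k=512/800
pt={"L":[(236,348),(256,346),(270,424),(252,427)],"Rr":[(530,345),(551,344),(571,421),(551,425)]}
for n,c in pt.items():
    print(n,[onz(d["top"],np.array(p)*k,40).round() for p in c])
# rack front top corners, (top) & (scene)
for a,b in [((281,299),(558,307)),((486,283),(303,345)),((279,247),(580,358)),((482,232),(308,403)),((236,348),(595,267)),((530,345),(256,303)),((551,425),(242,233)),((270,424),(537,213))]:
    print(tri(ray(d["top"],np.array(a)*k),ray(d["scene"],np.array(b)*k)).round())
s=read_state();print(s["eef_pos"],s["tool_rot"])
E
```

```text
L [array([576., 326.,  40.]), array([579., 285.,  40.]), array([421., 257.,  40.]), array([416., 292.,  40.])]
Rr [array([ 559., -272.,   40.]), array([ 560., -314.,   40.]), array([ 404., -341.,   40.]), array([ 397., -301.,   40.])]
[668. 230.  67.]
[ 687. -187.   64.]
[774. 232.  80.]
[ 793. -183.   72.]
[576. 326.  44.]
[ 562. -274.   22.]
[ 398. -302.   30.]
[422. 261.  34.]
[176.82808574 624.99741959 217.12544181] [-3.14018767e+00 -7.13786903e-08  2.86582401e+00]
```

```bash
python3 - <<'E'
from h import *
from cell import *
print(*rel(read_state(),[470,270,190],np.pi+0.2))
E
```

```text
[-1.2625 -0.8724  0.0916] [-9.000e-04 -2.000e-04 -3.029e-01]
```

{"method": "move_arm", "body": {"rows": "-0.63 -0.436 0.045 0 0 -0.15 -1;-0.63 -0.436 0.045 0 0 -0.15 -1;-0.63 -0.436 0.045 0 0 -0.15 -1;-0.63 -0.436 0.045 0 0 -0.15 -1;-0.63 -0.436 0.045 0 0 -0.15 -1;-0.63 -0.436 0.045 0 0 -0.15 -1;-0.63 -0.436 0.045 0 0 -0.15 -1"}}

```text
clock: 0.73
eef_pos: [328.2, 441.9, 203.9]
tool_rot: [-3.137, 0.002, 3.092]
force: [-0.0, -0.3, 0.2]
width: 85.0
gripper_force: 0.0
```

```bash
python3 - <<'E'
from h import *
from cell import *
print(*rel(read_state(),[470,270,190],np.pi+0.2))
E
```

```text
[-0.5006 -0.5484  0.0499] [-0.0031  0.001  -0.159 ]
```

{"method": "move_arm", "body": {"rows": "-0.5 -0.55 0.05 0 0 -0.16 -1;-0.5 -0.55 0.05 0 0 -0.16 -1;-0.5 -0.55 0.05 0 0 -0.16 -1;-0.5 -0.55 0.05 0 0 -0.16 -1;-0.5 -0.55 0.05 0 0 -0.16 -1;-0.5 -0.55 0.05 0 0 -0.16 -1;-0.5 -0.55 0.05 0 0 -0.16 -1;-0.5 -0.55 0.05 0 0 -0.16 -1"}}

```text
clock: 1.4
eef_pos: [466.6, 277.2, 189.1]
tool_rot: [3.141, -0.001, -2.932]
force: [0.5, 0.4, 0.3]
width: 85.6
gripper_force: 0.0
```

```bash
python3 - <<'E'
from h import *
from cell import *
import pickle
s=read_state();g=get_image("wrist");pickle.dump((s,g),open("w1.pkl","wb"));print(s["eef_pos"],s["tool_rot"],s["qpos"])
cv2.imwrite("pics/w1.png",cv2.resize(g["img"][:,:,::-1],(800,600),interpolation=cv2.INTER_CUBIC))
E
```

```text
[466.57640917 277.19256669 189.05444821] [ 3.14104878e+00 -5.86750875e-04 -2.93225615e+00] [-0.52327294  0.51164568 -0.09447203  1.8486116   0.06438321  0.78460972
  1.12881877]
```

View pics/w1.png

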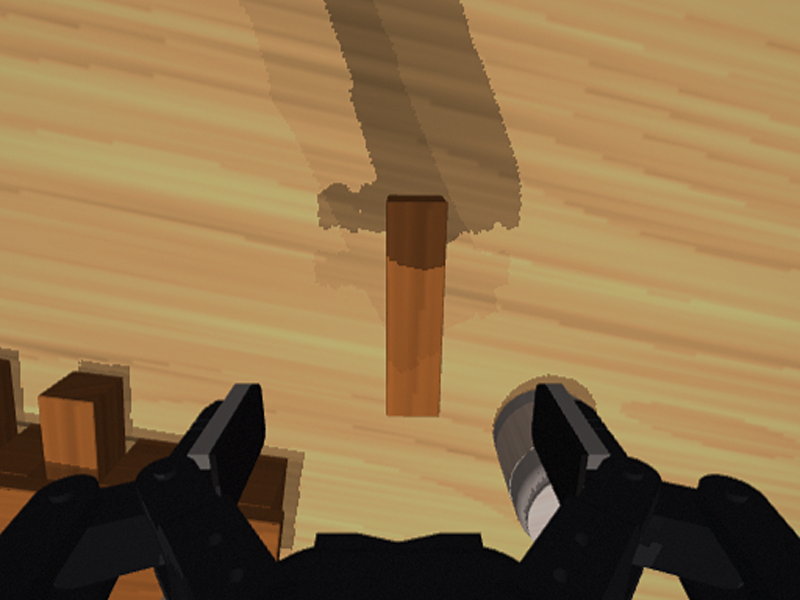

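The wrist view shows spare_1's top face with corners at about (387,201), (446,201), (439,416) and (386,415). Stock_1's front-top edge runs from (38,397) to (95,402), and the shelf's +y front corner is near (288,458).

```bash
python3 - <<'E'
import pickle;from h import *
s,g=pickle.load(open("w1.pkl","rb"));d=pickle.load(open("d0.pkl","rb"));k=512/800;T=wristT(g,s)
c=[(387,201),(446,201),(439,416),(386,415)]
P=[onz(g,np.array(p)*k,40,T) for p in c];print(np.round(P,1))
P=np.array(P)[:,:2];a=(P[0]+P[1])/2;b=(P[2]+P[3])/2;v=b-a
print((a+b)/2,np.arctan2(v[1],v[0]),np.linalg.norm(v),np.linalg.norm(P[0]-P[1]),np.linalg.norm(P[2]-P[3]))
# height check by top+wrist: far corners and near
for w,t in [((439,416),(236,348)),((386,415),(256,346)),((387,201),(270,424)),((446,201),(252,427))]:
    print(tri(ray(g,np.array(w)*k,T),ray(d["top"],np.array(t)*k)).round(1))
for p,z in [((38,397),46),((95,402),46),((288,458),73)]: print(onz(g,np.array(p)*k,z,T).round(1))
# crop of rack in scene and top
im=np.hstack([cv2.resize(d["top"]["img"][140:220,165:325,::-1],(800,400),interpolation=cv2.INTER_CUBIC)])
im2=cv2.resize(d["scene"]["img"][190:230,190:375,::-1],(800,173),interpolation=cv2.INTER_CUBIC)
cv2.imwrite("pics/rack.png",np.vstack([im,im2]))
E
```

```text
[[425.4 262.2  40. ]
 [417.5 299.2  40. ]
 [572.6 332.1  40. ]
 [580.  293.2  40. ]]
[498.87050867 296.6749313 ] 0.20370245685352537 158.1366454626557 37.83816888635095 39.592002126123695
[577.8 331.   30.8]
[580.  289.6  37.9]
[425.  261.3  19.9]
[421.9 306.5 -25.4]
[613.8  44.2  46. ]
[609.4  84.4  46. ]
[606.5 230.6  73. ]
```

View pics/rack.png

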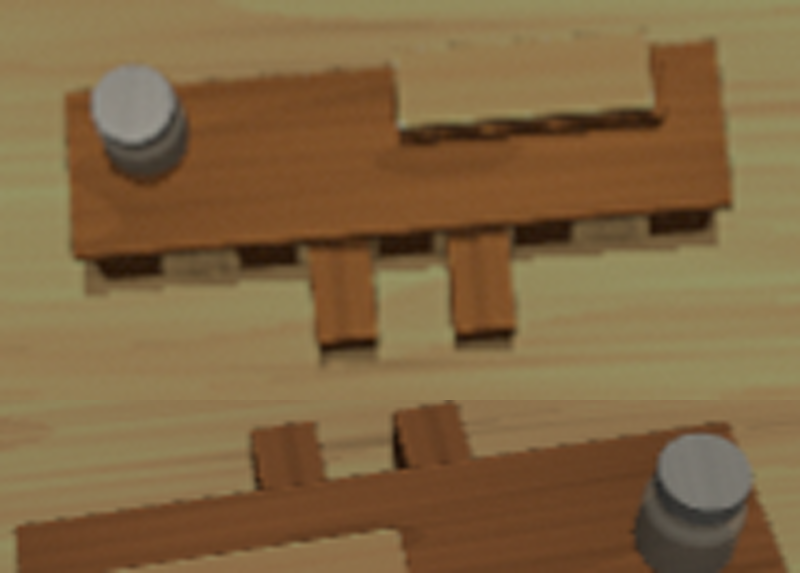

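The top crop shows the shelf's front corners at (78,257) and (731,207) and its back corners at (66,93) and (716,40). The stock ends are at (320..377,342) and (457..514,333). The scene crop shows the front corners at (728,425) and (18,528).

```bash
python3 - <<'E'
import pickle;from h import *
from cell import *
d=pickle.load(open("d0.pkl","rb"))
tp=lambda x,y:(165+x/5-.4,140+y/5-.4); sp=lambda x,y:(190+x/4.324-.4,190+(y-400)/4.324-.4)
FL=onz(d["top"],tp(78,257),73);FR=onz(d["top"],tp(731,207),73);BL=onz(d["top"],tp(66,93),73);BR=onz(d["top"],tp(716,40),73)
print(FL,FR,BL,BR,np.linalg.norm(FL-FR),np.linalg.norm(FL-BL))
for a,b in(((78,257),(728,425)),((731,207),(18,528))):
    print(tri(ray(d["top"],tp(*a)),ray(d["scene"],sp(*b))), onz(d["scene"],sp(*b),73))
for p in((320,343),(377,340),(457,335),(514,332)):print(onz(d["top"],tp(*p),46))
v=FL-FR;yaw=np.arctan2(-v[0],v[1]);c=(FL+FR+BL+BR)/4;Rz=R.from_euler("z",yaw)
print("yaw",yaw,"c",c)
for i in range(4):
    for x in(-35,): print(i,c+Rz.apply([x,135-90*i,0]))
print(*rel(read_state(),[0.499e3-45*np.cos(.204),296.7-45*np.sin(.204),150],np.pi+.204))
E
```

```text
[668.20095996 227.74099819  73.        ] [ 684.91568685 -185.3102409    73.        ] [776.28256616 235.12078671  73.        ] [ 795.97205116 -182.83235862   73.        ] 413.38929378137505 108.33325839983078
[668.80903727 229.34684443  72.28948603] [669.4410029  230.63333554  73.        ]
[ 685.84032966 -185.97245158   69.32990094] [ 688.25314223 -185.64121147   73.        ]
[612.51312564  78.32620262  46.        ]
[613.06680214  42.00681627  46.        ]
[614.3566335   -9.02977793  46.        ]
[614.91144622 -45.41212734  46.        ]
yaw 0.04044440642837312 c [731.34281603  23.67979635  73.        ]
0 [690.9129313  157.15422993  73.        ]
1 [694.55193561  67.22782865  73.        ]
2 [698.19093991 -22.69857264  73.        ]
3 [ 701.82994422 -112.62497392   73.        ]
[0.0285 0.0367 0.1307] [ 0.0008 -0.0005  0.0052]
```

{"method": "move_arm", "body": {"rows": "0.0285 0.037 0.15 0 0 0.005 -1;0.0285 0.037 0.25 0 0 0.005 -1;0.0285 0.037 0.25 0 0 0.005 -1;0.0285 0.037 0.25 0 0 0.005 -1"}}

```text
clock: 1.78
eef_pos: [453.4, 287.5, 113.4]
tool_rot: [-3.141, -0.004, -2.935]
force: [-0.1, 0.9, 1.6]
width: 85.6
gripper_force: 0.0
```

```bash
python3 - <<'E'
from h import *
from cell import *
import pickle
s=read_state();g=get_image("wrist");pickle.dump((s,g),open("w2.pkl","wb"));print(s["eef_pos"],s["tool_rot"])
cv2.imwrite("pics/w2.png",cv2.resize(g["img"][:,:,::-1],(800,600),interpolation=cv2.INTER_CUBIC))
print(*rel(s,[0.499e3-45*np.cos(.204),296.7-45*np.sin(.204),22],np.pi+.204))
E
```

```text
[453.39988319 287.47897838 113.40551716] [-3.14088085 -0.00404799 -2.93466358]
[-0.0063 -0.0005  0.3047] [-0.0005 -0.0026  0.0019]
```

View pics/w2.png

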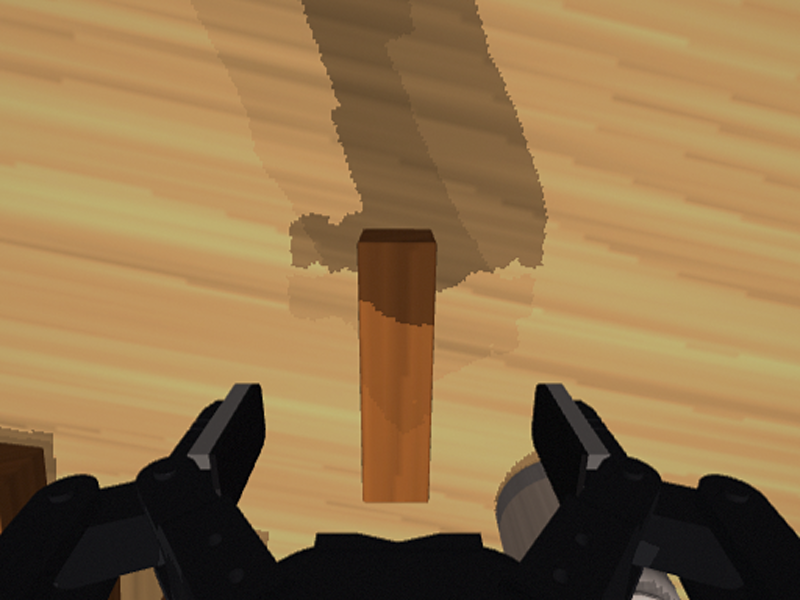

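The batten is centred between the fingers, with its top face at (358,242), (436,242), (429,502) and (363,502).

```bash
python3 - <<'E'
import pickle;from h import *
s1,g1=pickle.load(open("w1.pkl","rb"));s,g=pickle.load(open("w2.pkl","rb"));k=512/800;T=wristT(g,s);T1=wristT(g1,s1)
a=[(387,201),(446,201),(439,416),(386,415)];c=[(358,242),(436,242),(429,502),(363,502)]
for p,q in zip(a,c):print(tri(ray(g1,np.array(p)*k,T1),ray(g,np.array(q)*k,T)).round(1))
P=np.array([onz(g,np.array(p)*k,40,T) for p in c]);print(P.round(1),P.mean(0));v=P[2]+P[3]-P[0]-P[1];yaw=np.arctan2(v[1],v[0]);print(yaw)
m=P.mean(0)
print(*rel(s,[m[0]-45*np.cos(yaw),m[1]-45*np.sin(yaw),22],np.pi+yaw))
E
```

```text
[425.3 262.2  40.4]
[417.6 299.7  38.9]
[573.9 332.7  37.9]
[579.6 293.3  40.7]
[[425.4 262.1  40. ]
 [417.4 299.9  40. ]
 [572.1 332.3  40. ]
 [580.2 293.6  40. ]] [498.78653058 296.97437135  40.        ]
0.20335821507839305
[-0.0058  0.0006  0.3047] [-0.0005 -0.0026  0.0023]
```

{"method": "move_arm", "body": {"rows": "-0.006 0 0.15 0 -0.0025 0.002 -1;-0.006 0 0.25 0 -0.0025 0.002 -1;-0.006 0 0.305 0 -0.0025 0.002 -1;-0.006 0 0.305 0 -0.0025 0.002 -1;-0.006 0 0.305 0 -0.0025 0.002 1;-0.006 0 0.305 0 -0.0025 0.002 1;-0.006 0 0.305 0 -0.0025 0.002 1;-0.006 0 0.305 0 -0.0025 0.002 1;-0.006 0 0.305 0 -0.0025 0.002 1;-0.006 0 0.305 0 -0.0025 0.002 1;-0.006 0 0.305 0 -0.0025 0.002 1;-0.006 0 0.305 0 -0.0025 0.002 1"}}

```text
clock: 2.83
eef_pos: [458.1, 285.4, 28.7]
tool_rot: [-3.141, 0.006, -2.942]
force: [-9.5, -9.3, 48.9]
width: 16.4
gripper_force: 62.9
```

```bash
python3 - <<'E'
from h import *
from cell import *
s=read_state();print(s)
# rack est: c=(732,23), yaw .045; staging with batten's far end 25 mm before the mouth, grasp x: home grasp = rack x -35-45=-80
Rz=R.from_euler("z",.045)
for x in(-80-100-35,-80): print(Rz.apply([x,135,0])+[732,23,0])
p=Rz.apply([-215,135,0])+[732,23,0];p[2]=80
print(*rel(s,p,np.pi+.045))
E
```

```text
{'clock': 2.8333, 'qpos': array([-0.57551037,  0.75767136, -0.05490769,  1.97130419,  0.10331002,
        0.41026042,  1.05998247]), 'qd': array([ 0.00192797,  0.00175206, -0.00169634,  0.00213824, -0.00036174,
       -0.00205153,  0.00018086]), 'tau': array([ -1.43510666, -29.70081925,  -0.88435331, -10.28689206,
        -0.04120271,  -4.02895555,  -0.17611101]), 'eef_pos': array([458.10850064, 285.43172926,  28.6533127 ]), 'tool_rot': array([-3.14050964,  0.00600785, -2.94239585]), 'force': array([-9.46567932, -9.2988529 , 48.92322607]), 'torque': array([-1.26727441,  2.15135908,  0.1522406 ]), 'gripper_force': 62.93343266006559, 'width': 16.37867820613333}
[511.14470087 148.19160055   0.        ]
[646.00803644 154.26455044   0.        ]
[-0.0838 -0.4836 -0.1701] [-0.0004  0.0039  0.0982]
```

Width 16 mm and 49 N upward aren't a clean grasp, so I'm looking before going on.

```bash
python3 - <<'E'
from h import *
from cell import *
g=get_image("wrist");t=get_image("scene")
cv2.imwrite("pics/w3.png",np.hstack([cv2.resize(g["img"][:,:,::-1],(480,360)),cv2.resize(t["img"][120:220,310:410,::-1],(320,320),interpolation=cv2.INTER_CUBIC)[:360] if 0 else cv2.resize(t["img"][110:220,310:410,::-1],(320,360),interpolation=cv2.INTER_CUBIC)]))
E
```

```text
(no output)
```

View pics/w3.png

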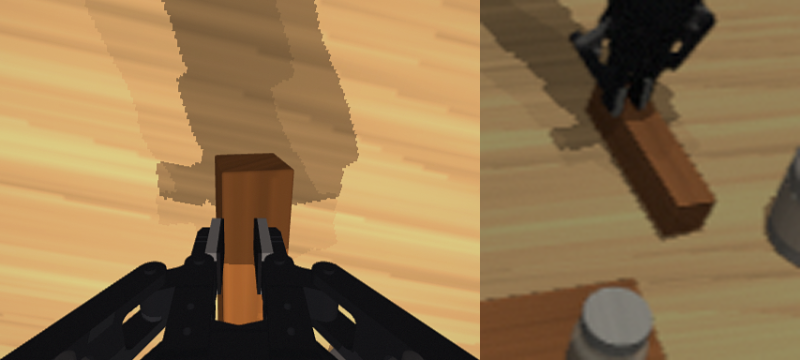

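The batten has rolled onto an edge because the pads closed too high on it. I'll open, rise and look again.

{"method": "move_arm", "body": {"rows": "0 0 -0.02 0 0 0 -0.3;0 0 -0.02 0 0 0 -0.6;0 0 -0.02 0 0 0 -1;0 0 -0.02 0 0 0 -1;0 0 -0.02 0 0 0 -1;0 0 -0.02 0 0 0 -1;0 0 -0.15 0 0 0 -1;0 0 -0.3 0 0 0 -1;0 0 -0.3 0 0 0 -1;0 0 -0.3 0 0 0 -1;0 0 -0.3 0 0 0 -1"}}

```text
clock: 3.85
eef_pos: [456.9, 286.4, 112.6]
tool_rot: [-3.141, 0.004, -2.942]
force: [0.0, 0.4, -0.7]
width: 85.3
gripper_force: 0.0
```

```bash
python3 - <<'E'
from h import *
from cell import *
import pickle
s=read_state();g=get_image("wrist");pickle.dump((s,g),open("w4.pkl","wb"));print(s["eef_pos"],s["tool_rot"],s["force"])
cv2.imwrite("pics/w4.png",cv2.resize(g["img"][:,:,::-1],(800,600),interpolation=cv2.INTER_CUBIC))
E
```

```text
[456.93818214 286.38912777 112.55491645] [-3.14147439  0.00357513 -2.94151551] [ 0.04272797  0.43526936 -0.73790243]
```

View pics/w4.png

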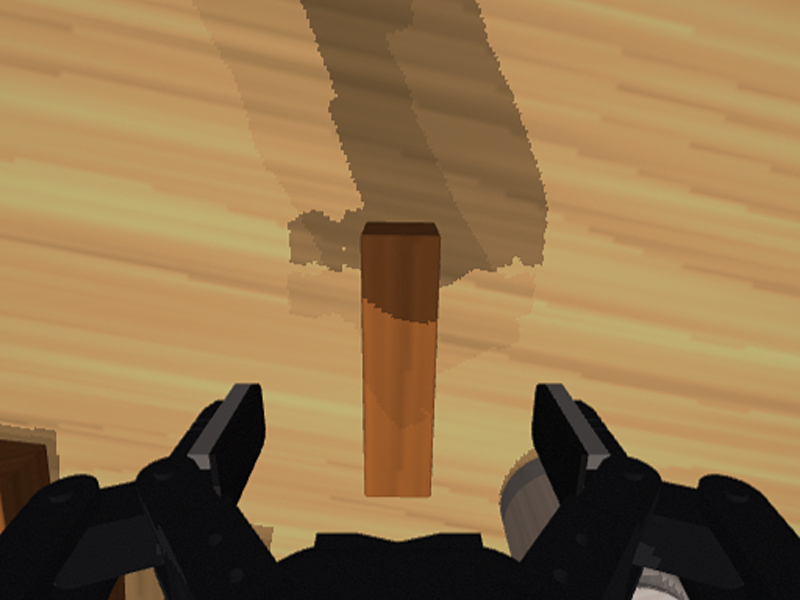

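The batten lies flat again, with its top face at (361,235), (439,235), (431,496) and (365,496). The fingertips at (263,385) project as about 25 mm behind the TCP when open, so the jaws really sit higher than I assumed. I'll go lower, checking the force at each step.

```bash
python3 - <<'E'
import pickle;from h import *
s,g=pickle.load(open("w4.pkl","rb"));k=512/800;T=wristT(g,s)
c=[(361,235),(439,235),(431,496),(365,496)]
P=np.array([onz(g,np.array(p)*k,40,T) for p in c]);print(P.round(1),P.mean(0));v=P[2]+P[3]-P[0]-P[1];yaw=np.arctan2(v[1],v[0]);print(yaw)
m=P.mean(0)
print(*rel(s,[m[0]-45*np.cos(yaw),m[1]-45*np.sin(yaw),4],np.pi+yaw))
E
```

```text
[[425.3 262.3  40. ]
 [417.7 299.7  40. ]
 [572.  330.8  40. ]
 [579.8 292.2  40. ]] [498.70042477 296.23417914  40.        ]
0.19472648942434512
[0.0083 0.0053 0.3618] [-0.0001  0.0023  0.0034]
```

{"method": "move_arm", "body": {"rows": "0.008 0.005 0.15 0 0.002 0.003 -1;0.008 0.005 0.3 0 0.002 0.003 -1;0.008 0.005 0.32 0 0.002 0.003 -1;0.008 0.005 0.335 0 0.002 0.003 -1;0.008 0.005 0.335 0 0.002 0.003 -1;0.008 0.005 0.335 0 0.002 0.003 -1"}}

```text
clock: 4.4
eef_pos: [454.9, 287.6, 12.1]
tool_rot: [-3.141, 0.0, -2.946]
force: [-0.4, 1.0, 0.2]
width: 85.3
gripper_force: 0.0
```

{"method": "move_arm", "body": {"rows": "0 0 0.02 0 0 0 -1;0 0 0.02 0 0 0 -1;0 0 0.02 0 0 0 -1"}}

```text
clock: 4.65
eef_pos: [455.4, 287.9, 7.0]
tool_rot: [3.141, 0.002, -2.946]
force: [0.5, 0.3, -0.7]
width: 85.5
gripper_force: 0.0
```

{"method": "move_arm", "body": {"rows": "0 0 0.02 0 0 0 -1;0 0 0.02 0 0 0 -1;0 0 0.02 0 0 0 -1"}}

```text
clock: 4.9
eef_pos: [454.8, 287.6, 0.2]
tool_rot: [-3.141, 0.001, -2.946]
force: [-0.3, -0.7, 0.4]
width: 85.6
gripper_force: 0.0
```

{"method": "move_arm", "body": {"rows": "0 0 0.015 0 0 0 -1;0 0 0.015 0 0 0 -1;0 0 0.015 0 0 0 -1"}}

```text
clock: 5.15
eef_pos: [454.7, 287.5, -4.5]
tool_rot: [-3.141, 0.0, -2.946]
force: [0.1, 0.4, -0.3]
width: 85.3
gripper_force: 0.0
```

{"method": "move_arm", "body": {"rows": "0 0 0.025 0 0 0 -1;0 0 0.025 0 0 0 -1;0 0 0.025 0 0 0 -1"}}

```text
clock: 5.4
eef_pos: [454.5, 287.4, -12.3]
tool_rot: [-3.141, -0.0, -2.946]
force: [0.2, -0.5, 0.4]
width: 85.6
gripper_force: 0.0
```

{"method": "move_arm", "body": {"rows": "0 0 0 0 0 0 -0.5;0 0 0 0 0 0 -0.3;0 0 0 0 0 0 -0.2;0 0 0 0 0 0 -0.1;0 0 0 0 0 0 0"}}

```text
clock: 5.82
eef_pos: [455.0, 287.7, -11.6]
tool_rot: [3.141, 0.001, -2.946]
force: [0.6, -0.4, -0.4]
width: 42.9
gripper_force: 0.0
```

{"method": "move_arm", "body": {"rows": "0 0 0 0 0 0 0.1;0 0 0 0 0 0 0.2;0 0 0 0 0 0 0.5;0 0 0 0 0 0 1;0 0 0 0 0 0 1;0 0 0 0 0 0 1"}}

```text
clock: 6.32
eef_pos: [455.1, 287.7, -11.4]
tool_rot: [3.141, 0.001, -2.946]
force: [0.2, -0.1, 5.1]
width: 38.9
gripper_force: 59.9
```

```bash
python3 - <<'E'
from h import *
from cell import *
p=R.from_euler("z",.045).apply([-225,135,0])+[732,23,0];p[2]=12
print(p,*rel(read_state(),p,np.pi+.045))
E
```

```text
[501.15482416 147.74175241  12.        ] [-0.0601 -0.4874 -0.078 ] [0.0001 0.0007 0.0956]
```

{"method": "move_arm", "body": {"rows": "0 0 -0.078 0 0 0 1;-0.06 -0.1 -0.078 0 0 0.02 1;-0.06 -0.2 -0.078 0 0 0.04 1;-0.06 -0.3 -0.078 0 0 0.06 1;-0.06 -0.4 -0.078 0 0 0.08 1;-0.06 -0.46 -0.078 0 0 0.095 1;-0.06 -0.487 -0.078 0 0 0.0955 1;-0.06 -0.487 -0.078 0 0 0.0955 1;-0.06 -0.487 -0.078 0 0 0.0955 1"}}

```text
clock: 7.07
eef_pos: [500.8, 148.9, 11.5]
tool_rot: [3.14, 0.001, -3.095]
force: [-0.4, 0.3, -1.0]
width: 39.6
gripper_force: 60.5
```

```bash
python3 - <<'E'
from h import *
from cell import *
import pickle
s=read_state();g=get_image("wrist");sc=get_image("scene");tp=get_image("top");pickle.dump((s,g,sc,tp),open("w5.pkl","wb"));print(s["eef_pos"],s["tool_rot"],s["force"],s["width"])
w=cv2.resize(g["img"][:,:,::-1],(800,600),interpolation=cv2.INTER_CUBIC)
c=lambda im,x,y,W,H:cv2.resize(im[y:y+H,x:x+W,::-1],(400,300),interpolation=cv2.INTER_CUBIC)
w2=np.hstack([c(tp["img"],165,140,120,90),c(sc["img"],270,150,120,90)])
cv2.imwrite("pics/w5.png",np.vstack([cv2.resize(w,(800,600))[300:],w2]))
E
```

```text
[500.80527246 148.94217571  11.51745884] [ 3.14034314e+00  6.04811105e-04 -3.09519348e+00] [-0.44493767  0.29439098 -1.03594575] 39.591383637823085
```

View pics/w5.png

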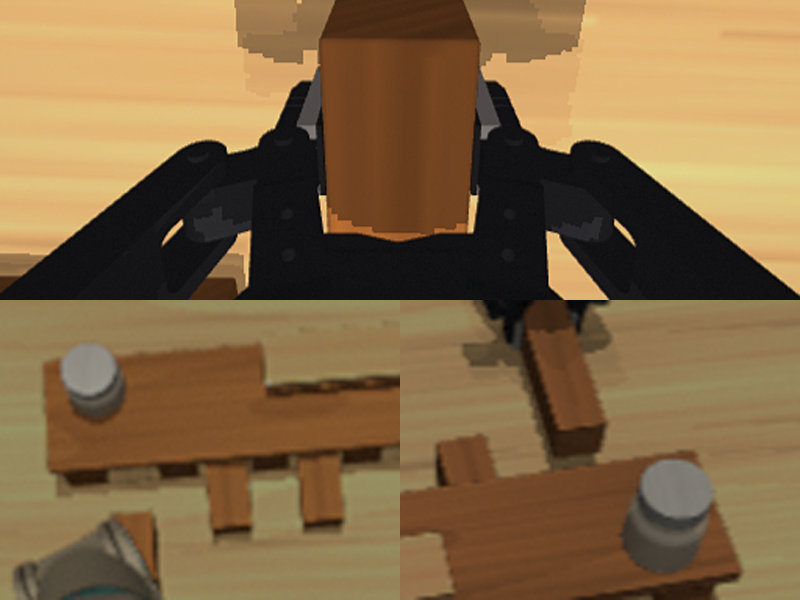

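The batten is held level. Its far end is at (555,434) to (604,422) in the scene crop and (118,513) to (153,513) in the top crop. The shelf's +y front corner is at (696,452) in the scene crop and (50,471) in the top crop.

```bash
python3 - <<'E'
import pickle;from h import *
s,g,sc,tp=pickle.load(open("w5.pkl","rb"))
S=lambda x,y,z:onz(sc,(270+(x-400)/3.3333-.35,150+(y-300)/3.3333-.35),z)
Tt=lambda x,y,z:onz(tp,(165+x/3.3333-.35,140+(y-300)/3.3333-.35),z)
Ri=R.from_euler("z",.045).inv()
for n,p in {"S end -y":S(555,434,63),"S end +y":S(604,422,63),"S corner":S(696,452,73),"S backcorner":S(742,576,73),"S stock1 -y":S(437,443,46),"S stock1 +y":S(487,435,46),
 "T end +y":Tt(118,513,63),"T end -y":Tt(153,513,63),"T corner":Tt(50,471,73),"T st1 +y":Tt(213,531,46),"T st1 -y":Tt(251,528,46),"T st2 +y":Tt(305,527,46),"T st2-y":Tt(342,523,46)}.items():
    print(n,p.round(1),"rackrel",Ri.apply(p-[732,23,0]).round(1))
t=s["eef_pos"];print("tcp rel",Ri.apply(t-[732,23,0]))
E
```

```text
S end -y [631.3 131.7  63. ] rackrel [-95.7 113.1  63. ]
S end +y [624.6 172.3  63. ] rackrel [-100.5  154.    63. ]
S corner [669.2 232.   73. ] rackrel [-53.3 211.6  73. ]
S backcorner [779.7 234.3  73. ] rackrel [ 57.1 209.   73. ]
S stock1 -y [615.7  41.4  46. ] rackrel [-115.3   23.6   46. ]
S stock1 +y [613.   82.2  46. ] rackrel [-116.2   64.5   46. ]
T end +y [627.6 167.   63. ] rackrel [-97.9 148.5  63. ]
T end -y [626.3 133.9  63. ] rackrel [-100.6  115.5   63. ]
T corner [668.4 229.5  73. ] rackrel [-54.2 209.1  73. ]
T st1 +y [610.1  78.5  46. ] rackrel [-119.3   61.    46. ]
T st1 -y [611.6  42.2  46. ] rackrel [-119.4   24.6   46. ]
T st2 +y [610.6  -9.4  46. ] rackrel [-122.7  -26.9   46. ]
T st2-y [613.1 -44.9  46. ] rackrel [-121.8  -62.4   46. ]
tcp rel [-225.29519702  136.2149326    11.51745884]
```

{"method": "move_arm", "body": {"rows": "0 0.004 0.045 0 0 0 1;-0.05 0.004 0.045 0 0 0 1;-0.1 0.004 0.045 0 0 0 1;-0.13 0.004 0.045 0 0 0 1;-0.16 0.004 0.045 0 0 0 1;-0.19 0.004 0.045 0 0 0 1;-0.22 0.004 0.045 0 0 0 1;-0.22 0.004 0.045 0 0 0 1"}}

```text
clock: 7.88
eef_pos: [569.2, 152.4, -1.5]
tool_rot: [3.141, 0.004, -3.097]
force: [0.3, -0.4, -1.4]
width: 39.6
gripper_force: 60.5
```

{"method": "move_arm", "body": {"rows": "-0.05 0 0 0 0 0 1;-0.1 0 0 0 0 0 1;-0.14 0 0 0 0 0 1;-0.17 0 0 0 0 0 1;-0.2 0 0 0 0 0 1;-0.21 0 0 0 0 0 1;-0.21 0 0 0 0 0 1"}}

```text
clock: 8.47
eef_pos: [629.9, 154.8, -1.8]
tool_rot: [3.141, 0.001, -3.097]
force: [-0.5, 0.7, -0.8]
width: 39.2
gripper_force: 60.5
```

{"method": "move_arm", "body": {"rows": "-0.01 0 0 0 0 0 1;-0.02 0 0 0 0 0 1;-0.027 0 0 0 0 0 1;-0.03 0 0 0 0 0 1;-0.03 0 0 0 0 0 1"}}

```text
clock: 8.88
eef_pos: [638.9, 155.3, -1.7]
tool_rot: [3.141, 0.001, -3.096]
force: [0.0, -0.2, -1.3]
width: 39.4
gripper_force: 60.5
```

{"method": "move_arm", "body": {"rows": "-0.005 0 0 0 0 0 1;-0.01 0 0 0 0 0 1;-0.01 0 0 0 0 0 1"}}

```text
clock: 9.13
eef_pos: [642.1, 155.4, -1.6]
tool_rot: [3.141, 0.001, -3.096]
force: [1.6, 0.3, -1.5]
width: 39.2
gripper_force: 60.5
```

{"method": "move_arm", "body": {"rows": "-0.004 0 0 0 0 0 1;-0.008 0 0 0 0 0 1;-0.008 0 0 0 0 0 1"}}

```text
clock: 9.38
eef_pos: [643.2, 155.5, -2.0]
tool_rot: [-3.141, -0.001, -3.096]
force: [-2.8, -0.5, -0.7]
width: 39.3
gripper_force: 60.7
```

{"method": "move_arm", "body": {"rows": "-0.004 0 0 0 0 0 1;-0.006 0 0 0 0 0 1;-0.006 0 0 0 0 0 1"}}

```text
clock: 9.63
eef_pos: [643.2, 155.3, -2.2]
tool_rot: [-3.141, -0.005, -3.096]
force: [-6.6, -0.6, 3.2]
width: 39.6
gripper_force: 60.9
```

{"method": "move_arm", "body": {"rows": "0.005 0 0.005 0 0 0 1;0.005 0 0.01 0 0 0 1;0.005 0 0.01 0 0 0 1"}}

```text
clock: 9.88
eef_pos: [643.2, 155.4, -5.2]
tool_rot: [-3.141, -0.002, -3.096]
force: [-5.6, -1.4, 0.4]
width: 39.2
gripper_force: 60.7
```

{"method": "move_arm", "body": {"rows": "0.003 0 0 0 0 0 0.1;0.003 0 0 0 0 0 -0.2;0.003 0 0 0 0 0 -0.5;0.003 0 0 0 0 0 -0.6;0.003 0 0 0 0 0 -0.6;0.003 0 -0.1 0 0 0 -0.6;0.003 0 -0.2 0 0 0 -0.6;0.003 0 -0.3 0 0 0 -0.6;0.15 0 -0.5 0 0 0 -0.8;0.3 0 -0.55 0 0 0 -1;0.3 0 -0.55 0 0 0 -1;0.3 0 -0.55 0 0 0 -1"}}

```text
clock: 10.88
eef_pos: [550.8, 152.2, 164.2]
tool_rot: [3.14, 0.002, -3.094]
force: [0.0, -0.2, 0.3]
width: 85.2
gripper_force: 0.0
```

```bash
python3 - <<'E'
from h import *
from cell import *
import pickle
s=read_state();g=get_image("wrist");sc=get_image("scene");tp=get_image("top");pickle.dump((s,g,sc,tp),open("w6.pkl","wb"));print(s["eef_pos"],s["tool_rot"],s["qpos"])
print(*rel(s,[440,-310,165],np.pi+.18))
E
```

```text
[550.78133467 152.19797646 164.1699119 ] [ 3.14046214e+00  1.71159130e-03 -3.09411404e+00] [-0.24427297  0.58114341 -0.11339904  1.79768926  0.08889896  0.76572137
  1.2150524 ]
[ 0.442  -1.5214 -0.0052] [ 0.0006  0.0011 -0.0844]
```

{"method": "move_arm", "body": {"rows": "0.22 -0.76 0 0 0 -0.04 -1;0.22 -0.76 0 0 0 -0.04 -1;0.22 -0.76 0 0 0 -0.04 -1;0.22 -0.76 0 0 0 -0.04 -1;0.22 -0.76 0 0 0 -0.04 -1;0.22 -0.76 0 0 0 -0.04 -1;0.22 -0.76 0 0 0 -0.04 -1;0.22 -0.76 0 0 0 -0.04 -1"}}

```text
clock: 11.7
eef_pos: [499.3, -82.1, 159.2]
tool_rot: [-3.141, 0.0, -3.039]
force: [0.3, 1.6, -0.4]
width: 85.6
gripper_force: 0.0
```

{"method": "move_arm", "body": {"rows": "0.22 -0.76 -0.005 0 0 -0.044 -1;0.22 -0.76 -0.005 0 0 -0.044 -1;0.22 -0.76 -0.005 0 0 -0.044 -1;0.22 -0.76 -0.005 0 0 -0.044 -1;0.22 -0.76 -0.005 0 0 -0.044 -1;0.22 -0.76 -0.005 0 0 -0.044 -1;0.22 -0.76 -0.005 0 0 -0.044 -1;0.22 -0.76 -0.005 0 0 -0.044 -1"}}

```text
clock: 12.37
eef_pos: [458.6, -314.3, 160.7]
tool_rot: [3.141, 0.001, -2.967]
force: [0.4, 1.2, -0.7]
width: 85.3
gripper_force: 0.0
```

```bash
python3 - <<'E'
from h import *
from cell import *
import pickle
s=read_state();g=get_image("wrist");sc=get_image("scene");tp=get_image("top");pickle.dump((s,g,sc,tp),open("w7.pkl","wb"));print(s["eef_pos"],s["tool_rot"],s["qpos"])
w=cv2.resize(g["img"][:,:,::-1],(512,384))
c=lambda im,x,y,W,H,o:cv2.resize(im[y:y+H,x:x+W,::-1],o,interpolation=cv2.INTER_CUBIC)
a=np.hstack([w,c(tp["img"],170,140,72,96,(288,384))])
b=np.hstack([c(sc["img"],240,180,150,54,(600,216)),c(tp["img"],170,140,20,21,(200,216))])
cv2.imwrite("pics/w7.png",np.vstack([a,b]))
E
```

```text
[ 458.55131164 -314.27476396  160.66913562] [ 3.14119713e+00  1.08903947e-03 -2.96674481e+00] [ 0.67170582  0.57019463 -0.18220618  1.84035123  0.14357933  0.74316761
  2.15747815]
```

View pics/w7.png

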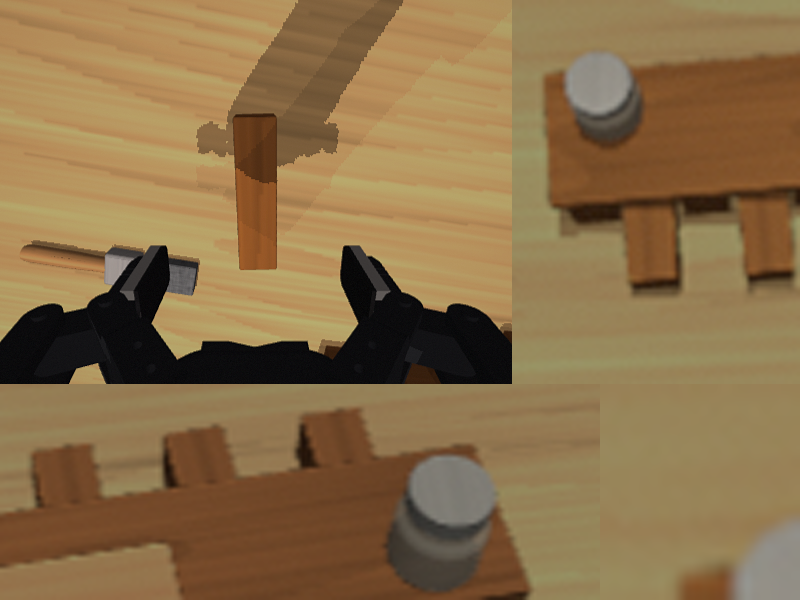

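Batten 1 sits in bay 0, standing out as far as the stored ones. Spare_2's top face in the native wrist image is at (233,118), (276,117), (276,268) and (239,269), and the brush is clear of it.

```bash
python3 - <<'E'
import pickle;from h import *
s,g,sc,tp=pickle.load(open("w7.pkl","rb"));T=wristT(g,s)
c=[(233,118),(276,117),(276,268),(239,269)]
P=np.array([onz(g,np.array(p),40,T) for p in c]);print(P.round(1),P.mean(0));v=P[2]+P[3]-P[0]-P[1];yaw=np.arctan2(v[1],v[0]);print(yaw,np.linalg.norm(v)/2)
k=.64;d=pickle.load(open("d0.pkl","rb"))["top"]
for w,t in zip([c[2],c[3],c[0],c[1]],[(530,345),(551,344),(571,421),(551,425)]):print(tri(ray(g,w,T),ray(d,np.array(t)*k)).round(1))
m=P.mean(0)
print(*rel(s,[m[0]-45*np.cos(yaw),m[1]-45*np.sin(yaw),40],np.pi+yaw))
Tt=lambda x,y,z:onz(tp,(170+(x-512)/4-.38,140+y/4-.38),z)
Ri=R.from_euler("z",.045).inv()
for p in((632,290),(679,287),(748,280),(795,275)):print(Ri.apply(Tt(*p,46)-[732,23,0]).round(1))
E
```

```text
[[ 406.6 -342.4   40. ]
 [ 399.  -304.5   40. ]
 [ 552.3 -273.8   40. ]
 [ 560.3 -312.2   40. ]] [ 479.54750221 -308.22206508   40.        ]
0.1958322225064941 156.5227314148413
[ 560.2 -272.6   29. ]
[ 559.  -313.1   42.9]
[ 405.3 -342.1   37.8]
[ 398.9 -303.4   27.8]
[0.078  0.0044 0.4021] [ 0.0002  0.0007 -0.0134]
[-121.9  153.3   46. ]
[-122.6  115.9   46. ]
[-121.5   60.9   46. ]
[-120.5   23.4   46. ]
```

{"method": "move_arm", "body": {"rows": "0.078 0.0045 0.1 0 0 -0.0134 -1;0.078 0.0045 0.2 0 0 -0.0134 -1;0.078 0.0045 0.3 0 0 -0.0134 -1;0.078 0.0045 0.35 0 0 -0.0134 -1;0.078 0.0045 0.35 0 0 -0.0134 -1;0.078 0.0045 0.35 0 0 -0.0134 -1"}}

```text
clock: 13.02
eef_pos: [435.4, -314.0, 56.2]
tool_rot: [3.14, 0.0, -2.94]
force: [0.1, 0.1, 0.7]
width: 85.4
gripper_force: 0.0
```

```bash
python3 - <<'E'
import pickle;from h import *
from cell import *
s=read_state();g=get_image("wrist");T=wristT(g,s);print(s["eef_pos"],s["tool_rot"])
# predicted top-face corners vs colour edges: rows across batten
f=192/np.tan(np.radians(g["vfov"]/2))
C=np.array([479.5,-308.2,40]);Rb=R.from_euler("z",.196)
def pj(p):
    q=np.linalg.inv(T)@np.r_[p,1];return g["cx"]+f*q[0]/-q[2],g["cy"]-f*q[1]/-q[2]
for a,b in((-80,-20),(-80,20),(80,20),(80,-20)):print(np.round(pj(C+Rb.apply([a,b,0])),1))
hsv=cv2.cvtColor(g["img"],cv2.COLOR_RGB2HSV)
for v in range(150,300,25):
    r=g["img"][v].astype(int);m=np.where((r[:,0]>1.7*r[:,1]+0)&(r[:,0]>40))[0];print(v,m.min() if len(m) else 0,m.max() if len(m) else 0,len(m))
print(*rel(s,[435.4,-317,-12],np.pi+.196))
E
```

```text
[ 435.40914099 -313.98189197   56.19285378] [ 3.13989738e+00  2.50598615e-04 -2.94026653e+00]
[214.7 169.1]
[282.8 169.5]
[275.2 375. ]
[222.3 374.8]
150 0 0 0
175 216 281 47
200 217 280 54
225 219 279 47
250 219 278 48
275 220 277 42
[ 0.0021 -0.0102  0.2273] [0.0011 0.0002 0.0034]
```

{"method": "move_arm", "body": {"rows": "0.002 -0.01 0.1 0 0 0.0034 -1;0.002 -0.01 0.17 0 0 0.0034 -1;0.002 -0.01 0.21 0 0 0.0034 -1;0.002 -0.01 0.227 0 0 0.0034 -1;0.002 -0.01 0.227 0 0 0.0034 -1;0.002 -0.01 0.227 0 0 0.0034 -1;0.002 -0.01 0.227 0 0 0.0034 -0.5;0.002 -0.01 0.227 0 0 0.0034 -0.3;0.002 -0.01 0.227 0 0 0.0034 -0.2;0.002 -0.01 0.227 0 0 0.0034 -0.1;0.002 -0.01 0.227 0 0 0.0034 0;0.002 -0.01 0.227 0 0 0.0034 0"}}

```text
clock: 14.07
eef_pos: [434.8, -319.0, -11.4]
tool_rot: [-3.141, 0.001, -2.949]
force: [-0.4, 0.5, -0.2]
width: 42.7
gripper_force: 0.0
```

{"method": "move_arm", "body": {"rows": "0 0 0 0 0 0 0.1;0 0 0 0 0 0 0.2;0 0 0 0 0 0 0.5;0 0 0 0 0 0 1;0 0 0 0 0 0 1;0 0 0 0 0 0 1"}}

```text
clock: 14.57
eef_pos: [434.8, -319.0, -11.2]
tool_rot: [-3.141, 0.001, -2.948]
force: [-0.7, -0.2, 5.2]
width: 39.3
gripper_force: 59.8
```

```bash
python3 - <<'E'
from h import *
from cell import *
p=R.from_euler("z",.045).apply([-225,-135,0])+[732,23,0];p[2]=12
print(p,*rel(read_state(),p,np.pi+.045))
E
```

```text
[ 513.30072395 -121.98491872   12.        ] [-0.3828  0.5943 -0.0772] [-0.0001  0.0006  0.0943]
```

{"method": "move_arm", "body": {"rows": "0 0 -0.077 0 0 0 1;-0.06 0.1 -0.077 0 0 0.02 1;-0.13 0.2 -0.077 0 0 0.04 1;-0.2 0.3 -0.077 0 0 0.06 1;-0.26 0.4 -0.077 0 0 0.08 1;-0.32 0.5 -0.077 0 0 0.094 1;-0.36 0.57 -0.077 0 0 0.094 1;-0.383 0.597 -0.077 0 0 0.094 1;-0.383 0.597 -0.077 0 0 0.094 1;-0.383 0.597 -0.077 0 0 0.094 1"}}

```text
clock: 15.4
eef_pos: [512.7, -122.0, 11.4]
tool_rot: [-3.141, -0.0, -3.096]
force: [-0.7, -0.9, -1.1]
width: 39.4
gripper_force: 60.6
```

```bash
python3 - <<'E'
from h import *
from cell import *
import pickle
s=read_state();sc=get_image("scene");tp=get_image("top");pickle.dump((s,sc,tp),open("w8.pkl","wb"));print(s["eef_pos"],s["tool_rot"],s["qpos"])
c=lambda im,x,y,W,H:cv2.resize(im[y:y+H,x:x+W,::-1],(800,300),interpolation=cv2.INTER_CUBIC)
cv2.imwrite("pics/w8.png",np.vstack([c(tp["img"],200,160,128,48),c(sc["img"],180,170,128,48)]))
print(R.from_euler("z",-.045).apply(s["eef_pos"]-[732,23,0]))
E
```

```text
[ 512.72207466 -121.9982406    11.42224432] [-3.14086283e+00 -5.77574644e-05 -3.09599865e+00] [ 0.19591156  0.78087692 -0.02438269  2.00568559  0.05140883  0.35550399
  1.74678369]
[-225.5786628  -134.98727796   11.42224432]
```

View pics/w8.png

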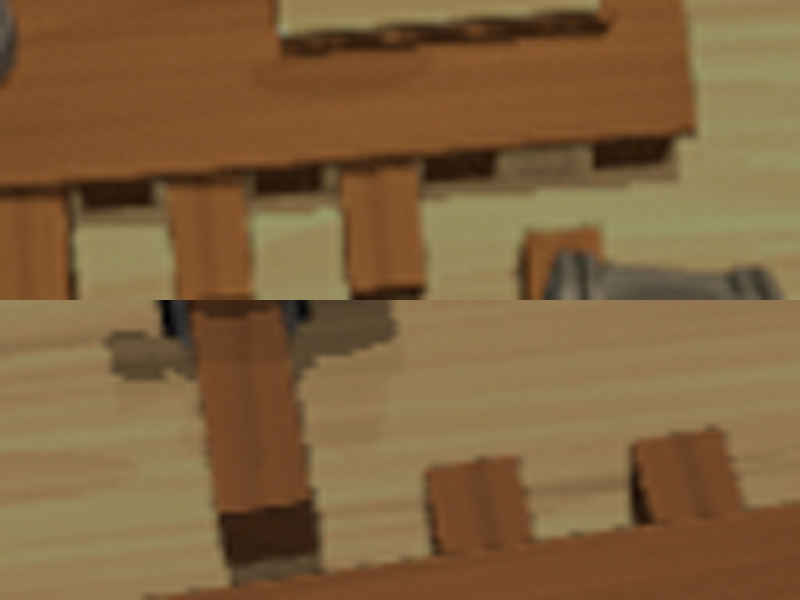

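The last crop shows batten 2's end at (525,233) to (602,228) in the top crop. The bay 3 mouth lies between posts at x 497 and 593. In the scene crop the end is at (218,515) to (310,503).

```bash
python3 - <<'E'
import pickle;from h import *
s,sc,tp=pickle.load(open("w8.pkl","rb"))
Ri=R.from_euler("z",-.045)
A=lambda x,y,z:Ri.apply(onz(tp,(200+x/6.25-.42,160+y/6.25-.42),z)-[732,23,0]).round(1)
B=lambda x,y,z:Ri.apply(onz(sc,(180+x/6.25-.42,170+(y-300)/6.25-.42),z)-[732,23,0]).round(1)
print("end",A(525,233,63),A(602,228,63),B(310,503,63),B(218,515,63))
print("shelf corner",A(695,133,73)); 
for z in(6,30,50):print("mouth",A(497,160,z),A(593,150,z))
print("st2",A(350,290,46),A(425,288,46),B(532,540,46),B(441,552,46),"st1",A(175,240,46),A(250,240,46))
E
```

```text
end [ -98.3 -116.    63. ] [ -98.9 -155.1   63. ] [ -96.2 -115.    63. ] [ -96.7 -152.6   63. ]
shelf corner [ -55.9 -206.    73. ]
mouth [ -45.5 -109.7    6. ] [ -44.3 -160.9    6. ]
mouth [ -51.3 -107.9   30. ] [ -50.1 -158.3   30. ]
mouth [ -56.1 -106.4   50. ] [ -54.9 -156.1   50. ]
st2 [-116.8  -25.5   46. ] [-119.   -63.7   46. ] [-74.  -26.9  46. ] [-74.5 -64.7  46. ] st1 [-83.4  61.5  46. ] [-86.6  23.3  46. ]
```

{"method": "move_arm", "body": {"rows": "0 0.007 0.045 0 0 0 1;-0.05 0.007 0.045 0 0 0 1;-0.1 0.007 0.045 0 0 0 1;-0.13 0.007 0.045 0 0 0 1;-0.16 0.007 0.045 0 0 0 1;-0.19 0.007 0.045 0 0 0 1;-0.22 0.007 0.045 0 0 0 1;-0.22 0.007 0.045 0 0 0 1"}}

```text
clock: 16.17
eef_pos: [581.3, -116.2, -1.6]
tool_rot: [-3.141, 0.004, -3.096]
force: [0.3, 0.1, -0.1]
width: 39.8
gripper_force: 60.6
```

{"method": "move_arm", "body": {"rows": "-0.05 0 0 0 0 0 1;-0.1 0 0 0 0 0 1;-0.14 0 0 0 0 0 1;-0.17 0 0 0 0 0 1;-0.2 0 0 0 0 0 1;-0.21 0 0 0 0 0 1;-0.21 0 0 0 0 0 1"}}

```text
clock: 16.75
eef_pos: [642.0, -113.0, -1.9]
tool_rot: [3.141, 0.001, -3.096]
force: [0.1, 0.1, -0.6]
width: 39.5
gripper_force: 60.6
```

{"method": "move_arm", "body": {"rows": "-0.01 0 0 0 0 0 1;-0.02 0 0 0 0 0 1;-0.025 0 0 0 0 0 1;-0.025 0 0 0 0 0 1"}}

```text
clock: 17.08
eef_pos: [649.6, -112.9, -1.7]
tool_rot: [3.141, 0.001, -3.096]
force: [0.7, 0.5, -0.5]
width: 39.4
gripper_force: 60.6
```

{"method": "move_arm", "body": {"rows": "-0.004 0 0 0 0 0 1;-0.008 0 0 0 0 0 1;-0.008 0 0 0 0 0 1"}}

```text
clock: 17.33
eef_pos: [652.0, -112.7, -1.7]
tool_rot: [3.141, 0.001, -3.096]
force: [0.0, 0.6, -1.1]
width: 38.9
gripper_force: 60.6
```

{"method": "move_arm", "body": {"rows": "-0.004 0 0 0 0 0 1;-0.008 0 0 0 0 0 1;-0.008 0 0 0 0 0 1"}}

```text
clock: 17.58
eef_pos: [654.1, -112.6, -1.8]
tool_rot: [3.141, 0.0, -3.096]
force: [-0.6, -0.3, -0.7]
width: 39.4
gripper_force: 60.7
```

{"method": "move_arm", "body": {"rows": "-0.003 0 0 0 0 0 1;-0.006 0 0 0 0 0 1;-0.006 0 0 0 0 0 1"}}

```text
clock: 17.83
eef_pos: [654.1, -112.6, -2.2]
tool_rot: [3.141, -0.003, -3.096]
force: [-4.7, 0.9, 0.8]
width: 39.3
gripper_force: 60.8
```

Contact with the back strip. I'll lower it, release and rise.

{"method": "move_arm", "body": {"rows": "0.003 0 0.005 0 0 0 1;0.003 0 0.01 0 0 0 1;0.003 0 0.01 0 0 0 1"}}

```text
clock: 18.08
eef_pos: [654.1, -112.6, -5.1]
tool_rot: [3.141, -0.001, -3.096]
force: [-5.4, 0.2, 0.4]
width: 39.2
gripper_force: 61.1
```

{"method": "move_arm", "body": {"rows": "0.003 0 0 0 0 0 0.1;0.003 0 0 0 0 0 -0.2;0.003 0 0 0 0 0 -0.5;0.003 0 0 0 0 0 -0.6;0.003 0 0 0 0 0 -0.6;0.003 0 -0.1 0 0 0 -0.6;0.003 0 -0.2 0 0 0 -0.6;0.003 0 -0.3 0 0 0 -0.6;0.15 0 -0.5 0 0 0 -0.8;0.3 0 -0.55 0 0 0 -1;0.5 0 -0.55 0 0 0 -1;0.5 0 -0.55 0 0 0 -1"}}

```text
clock: 19.08
eef_pos: [513.0, -119.2, 160.2]
tool_rot: [-3.141, 0.005, -3.096]
force: [-0.4, -0.3, 0.7]
width: 85.6
gripper_force: 0.0
```

```bash
python3 - <<'E'
from h import *
from cell import *
import pickle
s=read_state();sc=get_image("scene");tp=get_image("top");w=get_image("wrist");pickle.dump((s,sc,tp,w),open("w9.pkl","wb"))
# brown mask of top view: front ends of battens: last row of wood columnwise
o=pickle.load(open("w8.pkl","rb"))[2]
Ri=R.from_euler("z",-.045)
f=192/np.tan(np.radians(tp["vfov"]/2));Ti=np.linalg.inv(tp["extrinsics"])
def pj(p):
    q=Ti@np.r_[p,1];return g0(q)
g0=lambda q:(tp["cx"]-f*q[0]/q[2],tp["cy"]+f*q[1]/q[2])
hs=cv2.cvtColor(tp["img"],cv2.COLOR_RGB2HSV)
for i in range(4):
    y=135-90*i+1.5
    # profile along bay axis at batten-top height: hue/sat/val
    out=[]
    for x in range(-135,-95,4):
        u,v=pj(R.from_euler("z",.045).apply([x,y,46])+[732,23,0]*np.array([1,1,1]));out.append(int(cv2.getRectSubPix(tp["img"],(1,1),(float(u),float(v)))[0,0,1]))
    lat=[]
    for dy in range(-32,33,4):
        u,v=pj(R.from_euler("z",.045).apply([-85,y+dy,46])+np.array([732,23,0]));lat.append(int(cv2.getRectSubPix(tp["img"],(1,1),(float(u),float(v)))[0,0,1]))
    print(i,out,lat)
E
```

```text
0 [131, 122, 94, 72, 31, 50, 77, 80, 79, 79] [139, 140, 112, 73, 84, 86, 84, 83, 79, 77, 82, 84, 85, 106, 132, 137, 136]
1 [118, 112, 92, 64, 32, 56, 78, 79, 79, 78] [143, 145, 112, 88, 85, 84, 84, 81, 78, 82, 85, 84, 96, 131, 142, 141, 140]
2 [125, 114, 82, 47, 36, 65, 79, 79, 78, 78] [142, 142, 138, 107, 86, 85, 85, 81, 77, 81, 84, 84, 75, 113, 136, 135, 135]
3 [58, 59, 49, 45, 31, 41, 62, 74, 77, 80] [95, 59, 95, 108, 88, 65, 79, 84, 81, 78, 80, 84, 86, 70, 67, 125, 144]
```

All four front ends line up to within about 2 mm, and both spares are centred in their bays and released.

```bash
python3 -c "
from cell import *
print(finish_job())"
```

```text
the job is handed in; nothing more can be done
None
```

I slid both spare battens home against the back strip, spare_1 in bay 0 and spare_2 in bay 3, then released them and handed the job in at about 19 s; my first grasp rolled spare_1 briefly before it settled flat, and no verdict was returned.

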